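Peel the top relay tray off the clinging pile and hold it under the bench magnifier

ROBOT

A 7-joint arm with a two-finger parallel gripper is mounted at the origin on the work surface. World frame = base frame: x ahead of the robot, y to its left, z up, the work surface at z = 0. Lengths are in m, angles in rad, forces in N, time in s.
With the tool pointing down it reaches from about 0.4 to 0.85 m from the base axis. Payload 4.4 kg.
Tool frame: the origin (TCP) lies midway between the tips of the shut fingers; the grasp point (between the pads) lies 19 mm behind it (env.tcp_to_grasp is the distance from the TCP to the grasp point, in m); z points along the fingers, y is the line along which they close (so a half turn about z gives the same grasp; the last joint's range is limited). The gripper opens to 94 mm and grips with 3 to 60 N. Pads are 16 mm wide; open, the fingers measure 119 mm over their backs; the gripper's body (75 mm by 177 mm) begins 78 mm behind the grasp point.
Start: joints at [-0.066, 0.628, 0.038, 1.517, -0.027, 0.996, -0.02], TCP at [0.65, 0, 0.205] pointing down, gripper open.
Joint ranges: [-3.06, 3.06], [-0.37, 2.12], [-1.25, 1.32], [0.18, 2.47], [-1.1, 4.24], [0.23, 1.98], [-2.94, 2.94]. Speed limits (rad/s): [2.57, 2.57, 3.14, 3.14, 3.14, 3.14, 3.14].

INTERFACE

Orientations are given as a 3x3 rotation matrix whose columns are the frame's x, y, z axes.
In Python, from bench import env, read_camera, camera_model gives the robot as it stands.
- The arm moves only by the tool step_arm, never from a script. Its argument "rows" is a list of rows, each a list of 4 numbers: the shift along the world's x, y, z in units of 40 mm (1.0 is 40 mm), then the turn about the world's z in units of 8 degrees (1.0 is 8 degrees). A call has 1 to 12 rows; each row shifts and turns the commanded pose from where the row before left it; what a row does not reach is not made up. A row lasts 1/8 s, in which the tool goes at most 62.5 mm and 10.7 degrees, less where a joint would pass 70% of its speed; a pose out of reach is approached as far as the arm can. A call is refused whole if a number of a shift passes 1 or a number of a turn 1, either way. A call with a gripper value outside its range is refused whole. "fingers" is the closure, from 0 (fully open) to 1 (shut), set as the call begins (left out, the last holds). The fingers move at their own pace and stop on an object; "force" is the grip in N (left out, the last holds). Time passes only in rows, so rows that do not move let the fingers close. It gives the time, the measured TCP pose, the force, the opening and the grip force at its end, in the units of the state.
- env.observe(): the state, without advancing time (a new reading comes with each control period).
- read_camera(name): name is "scene" or "side" or "wrist"; returns the picture (384x512x3 uint8, red, green, blue); there is no depth.
- camera_model(name): a dict with "fx", "fy", "cx", "cy" (pixels), "k1" (the pictures are not rectified: a ray, as slopes to the right and down, at radius r is drawn at 1 + k1 r^2 times it, then the intrinsics apply), "R" (3x3) and "t" (3): a world point X has camera coordinates R X + t. Camera axes: x right, y down, z forward; pixel columns grow to the right and rows downward; lengths in m; the calibration is good to about 2 mm. A picture is of the moment at which its call begins: read the wrist's pose just before it. camera_model takes no time and is no camera call; for the wrist camera it gives the pose at the moment of the call.
- env.finish_job(): hands the job in; it is judged then, once.
The state is a dict: "clock": time; "q": joint angles; "qvel": joint speeds; "joint_torque": joint torques, N m; "ee_pos": TCP position; "tool_rot": TCP orientation; "wrist_force": force on the tool from outside, world axes, zero at the start; "wrist_torque": the same for the moment, N m; "gripper_width": finger opening in m; "gripper_force": force on a finger pad.
Only numpy, scipy, OpenCV 4.12 (cv2) and the standard library are available. Lean on these libraries where they do the work, as an engineer would, in place of code of your own. Each camera call takes 0.05 s, during which the arm holds its last target. There are 200 camera calls.

TASK

The top tray of relays has stuck to the tray nested under it. Peel it off by lifting one corner well clear first while the opposite corner stays seated, then hold the tray level and still in front of the bench magnifier, its middle at the viewing point, with all four relays still in their pockets, and finish while holding it there in the gripper. Leave the two lower trays and the other things on the bench where they are.

Things in the scene. Friction and masses are not known exactly. Their poses are not given: they have to be found in the camera images.
- tray_top: black formed antistatic tray, 150 (its x) x 116 (its y) x 29 mm high, 8 mm thick upright rim walls, 45-degree bevelled corners; origin at the centre of its underside, z up. Top of a pile of three; about 70 g and four 12 g relays. Its 5 mm high foot sits inside the rim of the tray below with 1.5 mm play all round; each tray adds 24 mm to the pile; its rim starts 77 mm above the mat
- tray_middle (a point): centre of the top tray, 15 mm above its underside. The tray's floor is 7 mm above the underside, with ribs 7 mm high making 5 x 4 pockets; only the four pockets of the middle column (x near 0) hold relays, so the corners are free for a finger
- corner_pp (a point): middle of the +x +y bevelled corner wall of the top tray, at rim height (29 mm above the tray's underside, 76.9 mm from the tray's axis); the 8 mm thick wall there runs square to the tray's (+1, +1) diagonal direction (45 degrees to its sides), 28 mm long
- corner_pn (a point): middle of the +x -y bevelled corner wall of the top tray, at rim height (29 mm above the tray's underside, 76.9 mm from the tray's axis); the 8 mm thick wall there runs square to the tray's (+1, -1) diagonal direction (45 degrees to its sides), 28 mm long
- corner_np (a point): middle of the -x +y bevelled corner wall of the top tray, at rim height (29 mm above the tray's underside, 76.9 mm from the tray's axis); the 8 mm thick wall there runs square to the tray's (-1, +1) diagonal direction (45 degrees to its sides), 28 mm long
- corner_nn (a point): middle of the -x -y bevelled corner wall of the top tray, at rim height (29 mm above the tray's underside, 76.9 mm from the tray's axis); the 8 mm thick wall there runs square to the tray's (-1, -1) diagonal direction (45 degrees to its sides), 28 mm long
- lower_trays: the lower two trays of the pile, alike but full of relays, snapped firmly together as one loose 0.6 kg piece, 53 mm high in all; origin at the centre of its underside on the mat, z up. Springy snap lugs in its rim grip the top tray's foot and hold it back with about 2.5 N in all while it is sunk (5 mm): about 2 N lifts one corner, about 3.5 N pulls it straight up
- relay0: pale grey sealed relay 19 x 15.5 x 15 mm lying loose in a pocket of the top tray (about 25 x 23 mm); origin at the centre of its underside
- relay1: pale grey sealed relay 19 x 15.5 x 15 mm lying loose in a pocket of the top tray (about 25 x 23 mm); origin at the centre of its underside
- relay2: pale grey sealed relay 19 x 15.5 x 15 mm lying loose in a pocket of the top tray (about 25 x 23 mm); origin at the centre of its underside
- relay3: pale grey sealed relay 19 x 15.5 x 15 mm lying loose in a pocket of the top tray (about 25 x 23 mm); origin at the centre of its underside
- viewpoint (a point): the magnifier's viewing point, in free air 170 mm above the mat, on the lens axis, 160 mm from the lens centre: where the tray's middle is to be held
- lens (a point): centre of the magnifier's lens, 273 mm above the mat. The lens faces down towards the robot's side at 50 degrees from the vertical, the viewing point straight in front of it
- magnifier: fixed bench magnifier: clear lens in a black ring 130 mm across on a bent stem; its 130 mm round base stands 235 mm along its +x. Origin on the mat below the viewing point, +x points away from the robot (within 0.3 rad of the world's x). Its -x side is free; the ring's nearest edge is 78 mm along +x from the viewing point and 145 mm above it, its lowest edge 170 mm along +x, 50 mm above
- flux_bottle: bystander: small glass bottle with black cap, 34 mm across, 68 mm high, origin at the centre of its underside
- solder_reel: bystander: small flanged reel standing on its flange, 48 mm across, 30 mm high, origin at the centre of its underside
- cutters: bystander: side cutters lying flat, about 95 mm long (handles to its -x), 52 mm wide, 12 mm high, origin on the mat under the joint's near end

How it is judged:
By the outcome, as a careful person would: the job done as asked, in the order asked, and still so for the second after the job is handed in, while the arm keeps its last pose, push and grip.
It also fails if it takes over 40 s, if anything falls off the work surface, if the arm or the gripper's body presses on something with over 40 N, if the wrist force passes 120 N, or if a joint passes its speed limit or range.

## Working session

There is one attempt and no reset: what is moved stays moved. The work goes in short steps, Python scripts to look and compute and a tool call to move; the robot and the scene stay as the last step left them, time stands still between calls to the robot, and variables do not carry over. Pictures are saved under pics/ and viewed, at most 10 in all, crops included, and the job is handed in when it is done.

Besides the shell and the picture viewer there is one more tool, called after "Call:" by a JSON object that holds its "op" and its "data", one argument or row to a line. step_arm: Moves the arm, as the interface text tells. Its arguments: {"type":"object","properties":{"rows":{"type":"array","items":{"type":"array","items":{"type":"number"}}},"fingers":{"type":"number"},"force":{"type":"number"}},"required":["rows"]}

```bash
ls; mkdir -p pics; cat > h.py <<'E'
import numpy as np, cv2
from bench import env, read_camera, camera_model
def ray(m,u,v):
    a=np.array([(u-m['cx'])/m['fx'],(v-m['cy'])/m['fy']]); s=a.copy()
    for _ in range(20): s=a/(1+m['k1']*(s@s))
    R=np.array(m['R']);t=np.array(m['t'])
    d=R.T@np.array([s[0],s[1],1]); return -R.T@t, d/np.linalg.norm(d)
def onplane(m,u,v,z):
    o,d=ray(m,u,v); return o+d*(z-o[2])/d[2]
def proj(m,X):
    c=np.array(m['R'])@np.array(X)+np.array(m['t']); s=c[:2]/c[2]; s=s*(1+m['k1']*(s@s))
    return np.array([m['fx']*s[0]+m['cx'],m['fy']*s[1]+m['cy']])
def tri(a,b):
    (o1,d1),(o2,d2)=a,b
    A=np.stack([d1,-d2],1); k=np.linalg.lstsq(A,o2-o1,rcond=None)[0]
    p,q=o1+k[0]*d1,o2+k[1]*d2; return (p+q)/2,np.linalg.norm(p-q)
def snap(n,tag):
    m=camera_model(n); im=read_camera(n); cv2.imwrite(f'pics/{tag}.png',im[:,:,::-1]); return m,im
E
python3 - <<'E'
from h import *
ims=[]
for n in ('scene','side','wrist'):
    m,im=snap(n,n+'0'); ims.append(im); R=np.array(m['R']); print(n,m['fx'],m['k1'],-R.T@np.array(m['t']),R[2])
o=env.observe();print(o['ee_pos'],o['tool_rot'],o['gripper_width'],env.tcp_to_grasp,o['clock'])
E
```

```text
pics
scene 373.6837764655127 -0.0791617117527543 [0.84224642 0.21806077 0.84535504] [-0.36297399 -0.31867603 -0.87561148]
side 392.5114414512046 -0.12881835682888504 [ 0.24863244 -0.51091633  0.69183395] [ 0.41168009  0.64299755 -0.6458124 ]
wrist 285.95375360464783 0.0005502383540383122 [0.64995611 0.07940826 0.38330686] [-0.00106228 -0.27742357 -0.96074712]
[6.49491709e-01 6.32134449e-05 2.04774968e-01] [[-7.11296936e-05  9.99998962e-01 -1.43923654e-03]
 [ 9.99999997e-01  7.11267516e-05 -2.09530403e-06]
 [-1.99293364e-06 -1.43923669e-03 -9.99998964e-01]] 0.09422260213555637 0.0188 0.15
```

View pics/scene0.png

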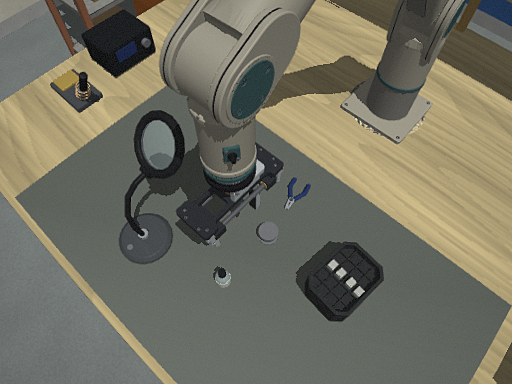

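View pics/side0.png

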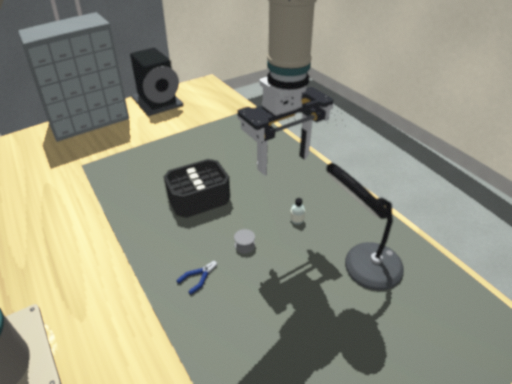

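View pics/wrist0.png

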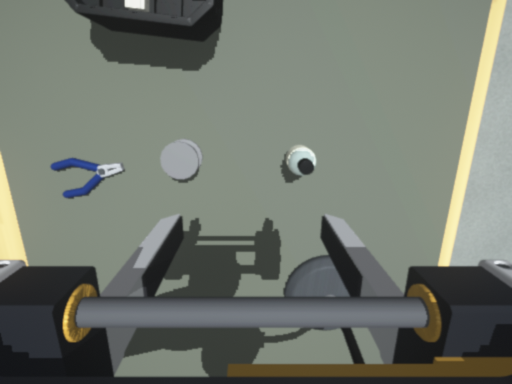

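The scene view shows the pile near (340,280) with the four relays from (333,265) to (359,292). The lens is at (160,143), its base at (146,239), the bottle at (222,277), the reel at (267,232) and the cutters at (297,193). The side view has the pile at (197,187), the magnifier head at (358,190) and its base at (375,266). The wrist view shows only the pile's edge, at the top near (145,10).

```bash
python3 - <<'E'
from h import *
S=cv2.imread('pics/scene0.png');D=cv2.imread('pics/side0.png');ms,md=camera_model('scene'),camera_model('side')
def relays(im,m,box):
    x0,y0,x1,y1=box; g=cv2.cvtColor(im,cv2.COLOR_BGR2GRAY)[y0:y1,x0:x1]
    n,l,s,c=cv2.connectedComponentsWithStats((g>150).astype(np.uint8))
    out=[]
    for i in range(1,n):
        if s[i,4]>8: p=c[i]+[x0,y0]; out.append(onplane(m,*p,.066)); print('rel',p.round(1),s[i,4],out[-1].round(4))
    ys,xs=np.nonzero(g>150); P=np.array([onplane(m,x+x0,y+y0,.068)[:2] for x,y in zip(xs,ys)])
    w,V=np.linalg.eigh(np.cov(P.T)); print('mean',P.mean(0).round(4),'yaw of line',np.degrees(np.arctan2(V[1,1],V[0,1])).round(1),np.sqrt(w).round(4))
relays(S,ms,(300,240,385,320)); relays(D,md,(165,155,232,215))
def dark(im,box,th):
    x0,y0,x1,y1=box; g=cv2.cvtColor(im,cv2.COLOR_BGR2GRAY); M=np.zeros_like(g); M[y0:y1,x0:x1]=(g[y0:y1,x0:x1]<th)*255
    c=max(cv2.findContours(M,cv2.RETR_EXTERNAL,cv2.CHAIN_APPROX_NONE)[0],key=cv2.contourArea); return cv2.convexHull(c),c
# lens ring
for nm,im,m,box in (('scene',S,ms,(128,100,190,184)),('base',S,ms,(115,210,178,268)),('sideL',D,md,(322,158,378,222)),('sidebase',D,md,(340,240,410,294))):
    h,c=dark(im,box,70 if 'base' not in nm else 85); e=cv2.fitEllipse(h); print(nm,[np.round(v,1) for v in e],h[:,0].min(0),h[:,0].max(0))
    if 'base' in nm: print(onplane(m,*e[0],.008))
cv2.imwrite('pics/cat.png',np.hstack([cv2.resize(S[90:275,110:195],None,fx=3,fy=3),cv2.resize(D[150:298,320:415],(380,555))]))
E
```

```text
rel [332.6 264.1] 56 [0.5366 0.1768 0.066 ]
rel [340.8 272.3] 56 [0.5394 0.2012 0.066 ]
rel [350.7 281.7] 57 [0.542  0.2292 0.066 ]
rel [358.8 290.8] 57 [0.5463 0.2537 0.066 ]
mean [0.5419 0.2154] yaw of line 83.1 [0.0052 0.0295]
rel [195.2 178.5] 162 [0.5446 0.2218 0.066 ]
mean [0.5438 0.22  ] yaw of line 82.3 [0.0055 0.0276]
scene [array([159.9, 165. ]), array([ 60.2, 111.7]), np.float64(176.0)] [132 110] [189 183]
base [array([143.6, 235.5]), array([54.7, 57.5]), np.float64(134.9)] [119 210] [172 263]
[ 0.76531377 -0.20667142  0.008     ]
sideL [array([355.9, 189.8]), array([14.5, 79.7]), np.float64(131.2)] [327 164] [377 214]
sidebase [array([375.5, 274.9]), array([32., 60.]), np.float64(105.5)] [346 262] [402 293]
[ 0.74751044 -0.22235013  0.008     ]
```

View pics/cat.png

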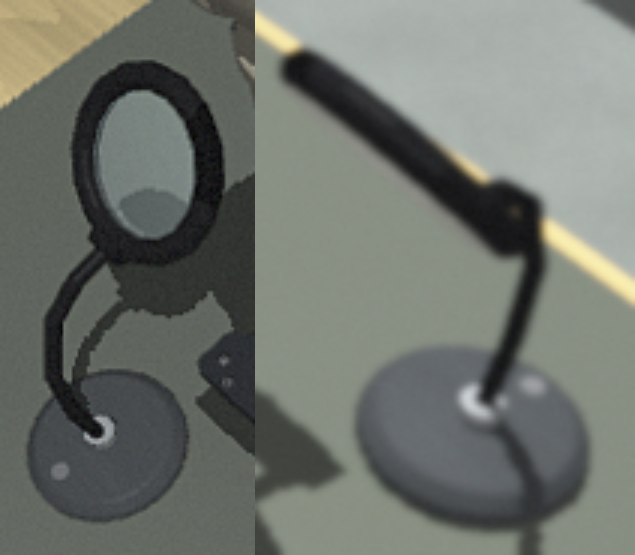

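The enlarged view shows the lens ring centred at about (159.2,144) in the scene picture, and its edge-on centre at about (353.5,189) in the side picture. The base centre is at (146,238.5) in the scene picture and (374.3,266) in the side picture.

```bash
python3 - <<'E'
from h import *
ms,md=camera_model('scene'),camera_model('side')
L,r=tri(ray(ms,159.2,144.2),ray(md,353.5,189)); print('lens',L.round(4),r, onplane(ms,159.2,144.2,.273),onplane(md,353.5,189,.273))
L2=onplane(ms,159.2,144.2,.273)
B=[onplane(ms,146,238.5,.01),onplane(md,374.3,266,.01)]; print(B)
b=np.mean(B,0)
for l in (L,L2):
    d=(b-l)[:2]; n=np.linalg.norm(d); d/=n; print('lens-base',n,'want .112; yaw',np.arctan2(d[1],d[0]),'V',l[:2]-.1226*d, b[:2]-.235*d)
# stem foot
print(onplane(ms,142.5,233.5,.018),onplane(md,375.5,257.5,.018))
E
```

```text
lens [ 0.6508 -0.192   0.2761] 0.0018885817615903306 [ 0.65040336 -0.19501153  0.273     ] [ 0.65289351 -0.18921677  0.273     ]
[array([ 0.76659573, -0.1953056 ,  0.01      ]), array([ 0.76152325, -0.20443904,  0.01      ])]
lens-base 0.113519884389648 want .112; yaw -0.0691106632817214 V [ 0.52850327 -0.18356691] [ 0.52962048 -0.18364424]
lens-base 0.11376002360676622 want .112; yaw -0.04274149538326398 V [ 0.52791533 -0.18977302] [ 0.52927411 -0.18983113]
[ 0.76476663 -0.20749764  0.018     ] [ 0.77521805 -0.19255855  0.018     ]
```

Call:
{"op": "step_arm", "data": {
  "rows": [
    [-0.65,0.8,0,0],
    [-0.65,0.8,0,0],
    [-0.65,0.8,0,0],
    [-0.65,0.8,0,0],
    [0,0,0,0],
    [0,0,0,0]
  ],
  "fingers": 0.5
}}

```text
clock: 0.9
ee_pos: [0.5466, 0.1272, 0.2055]
tool_rot: [[0.001, 1.0, 0.001], [1.0, -0.001, -0.001], [-0.001, 0.001, -1.0]]
wrist_force: [0.9, 0.2, 0.1]
gripper_width: 0.047
gripper_force: 0.0
```

```bash
python3 - <<'E'
from h import *
m,im=snap('wrist','w1')
import json; json.dump({k:np.array(v).tolist() for k,v in m.items() if k!='name'},open('w1.json','w'))
E
```

```text
(no output)
```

View pics/w1.png

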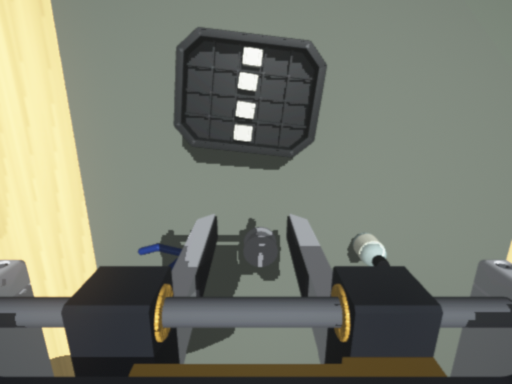

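The wrist camera now sees the whole tray from above: outline x 174–326, y 28–158, relays from (253,57) to (243,133), and a bevel at each corner. I'll fit the rim outline on the z = 77 mm plane.

```bash
cat > tray.py <<'E'
from h import *
def rim(im,m,box,z=.077,th=62,dbg=False):
    x0,y0,x1,y1=box; g=cv2.cvtColor(im,cv2.COLOR_BGR2GRAY); M=np.zeros_like(g); M[y0:y1,x0:x1]=(g[y0:y1,x0:x1]<th)*255
    M=cv2.morphologyEx(M,cv2.MORPH_OPEN,np.ones((3,3)))
    h=cv2.convexHull(max(cv2.findContours(M,cv2.RETR_EXTERNAL,cv2.CHAIN_APPROX_NONE)[0],key=cv2.contourArea))[:,0]
    mask=cv2.fillConvexPoly(np.zeros_like(g),h,255)
    c=max(cv2.findContours(mask,cv2.RETR_EXTERNAL,cv2.CHAIN_APPROX_NONE)[0],key=len)[:,0]
    return np.array([onplane(m,*p,z)[:2] for p in c]),h
E
python3 - <<'E'
from tray import *
import json; m=json.load(open('w1.json')); im=cv2.imread('pics/w1.png')
g=cv2.cvtColor(im,cv2.COLOR_BGR2GRAY); print(g[100,160:200:3],g[140:175:3,240], g[20:36:2,250])
for th in (45,52,60):
    P,h=rim(im,m,(150,10,345,180),th=th)
    r=cv2.minAreaRect((P*1000).astype(np.float32)); print(th,np.round(r[0],1),np.round(r[1],1),r[2])
b=P
# relays
n,l,s,c=cv2.connectedComponentsWithStats((g[30:150,220:280]>170).astype(np.uint8))
Q=np.array([onplane(m,*(c[i]+[220,30]),.070)[:2] for i in range(1,n) if s[i,4]>30]); print(Q.round(4),Q.mean(0),np.degrees(np.arctan2(*(Q[0]-Q[-1])[::-1])))
E
```

```text
[136 136 136 135 135  69  66  55  33  59  65  66  65  66] [143  41  65  61  60  63  63  63  63 126 137 138] [134 134 133 135 135 135 121  89]
45 [543.1 214.4] [ 99.7 135.5] 83.7332992553711
52 [543.1 213.7] [101.9 136.3] 83.8329849243164
60 [542.9 212.9] [103.9 137.6] 83.68173217773438
[[0.5475 0.2518]
 [0.5427 0.2282]
 [0.5399 0.1999]
 [0.5372 0.1757]] [0.54181733 0.21389765] 82.28279618206737
```

```bash
python3 - <<'E'
from tray import *
import json; m=json.load(open('w1.json')); im=cv2.imread('pics/w1.png')
hsv=cv2.cvtColor(im,cv2.COLOR_BGR2HSV); print('tray',im[35,240],im[100,181],'shadow',im[165,240],im[160,220])
P,h=rim(im,m,(150,10,345,200),th=100)
for yaw in (-7.5,-7,-6.5,-6,-5.5,-5):
    a=np.radians(yaw); R=np.array([[np.cos(a),-np.sin(a)],[np.sin(a),np.cos(a)]])
    T=P@R; hi=np.percentile(T,98,axis=0);lo=np.percentile(T,2,axis=0); hx,lx=T[:,0].max(),T[:,0].min()
    # spread of the points close to each edge
    top=T[(abs(T[:,0]-(hx+lx)/2)<.05)&(T[:,1]>T[:,1].mean()+.03)]
    mid=T[:,1].max()-.058; S=T[abs(T[:,1]-mid)<.034]; le=S[S[:,0]<S[:,0].mean()]; ri=S[S[:,0]>S[:,0].mean()]
    xc=(np.median(le[:,0])+np.median(ri[:,0]))/2; yc=np.median(top[:,1])-.058
    sl=[np.degrees(np.polyfit(top[:,0],top[:,1],1)[0]),-np.degrees(np.polyfit(le[:,1],le[:,0],1)[0]),-np.degrees(np.polyfit(ri[:,1],ri[:,0],1)[0])]
    print(yaw,'c',(R@[xc,yc]).round(4),'width',(np.median(ri[:,0])-np.median(le[:,0])).round(4),'slopes',np.round(sl,2))
E
```

```text
tray [86 85 82] [56 55 53] shadow [63 69 64] [60 65 61]
-7.5 c [0.5429 0.2135] width 0.1502 slopes [1.22 1.5  1.29]
-7 c [0.543  0.2135] width 0.1501 slopes [0.73 1.06 0.79]
-6.5 c [0.543  0.2135] width 0.1501 slopes [0.23 0.63 0.33]
-6 c [0.543  0.2135] width 0.15 slopes [-0.26  0.2  -0.17]
-5.5 c [0.5431 0.2135] width 0.1501 slopes [-0.76 -0.3  -0.67]
-5 c [0.543  0.2135] width 0.1502 slopes [-1.26 -0.76 -1.16]
```

Call:
{"op": "step_arm", "data": {
  "rows": [
    [-0.35,0.24,-0.4,0.97],
    [-0.35,0.24,-0.4,0.97],
    [-0.35,0.24,-0.4,0.97],
    [-0.35,0.24,-0.4,0.97],
    [-0.36,0.24,-0.4,0.98],
    [0,0,-0.5,0],
    [0,0,0,0],
    [0,0,0,0]
  ],
  "fingers": 0.82,
  "force": 4
}}

```text
clock: 1.95
ee_pos: [0.4767, 0.1754, 0.1059]
tool_rot: [[-0.626, 0.78, 0.001], [0.78, 0.626, -0.0], [-0.001, 0.001, -1.0]]
wrist_force: [0.1, 0.2, 0.2]
gripper_width: 0.0168
gripper_force: 0.0
```

```bash
python3 - <<'E'
from h import *
m,im=snap('wrist','w2')
o=env.observe(); p=np.array(o['ee_pos']); print(p,o['gripper_width'],o['wrist_force'],np.degrees(np.arctan2(o['tool_rot'][1][1],o['tool_rot'][0][1])))
C=np.array([.543,.2135]); a=np.radians(-6.1); R=np.array([[np.cos(a),-np.sin(a)],[np.sin(a),np.cos(a)]])
big=cv2.resize(im[:,:,::-1].copy(),None,fx=1.5,fy=1.5)
c=R@[-.0623,-.0453]+C; print('corner',c,'err',(p[:2]-c))
for q in ((-.0623,-.0453),(-.0552,-.058),(-.075,-.0382),(-.075,.0382),(-.0552,.058),(.0552,.058),(.0552,-.058)):
    u=proj(m,[*(C+R@q),.077]); cv2.circle(big,tuple(int(v*1.5) for v in u),3,(0,0,255),-1)
cv2.imwrite('pics/w2b.png',big)
E
```

```text
[0.476727   0.17556241 0.10605341] 0.017182283321899656 [0.1790493  0.21832539 0.58679361] 38.78900768050581
corner [0.47623898 0.17507674] err [0.00048801 0.00048567]
```

View pics/w2b.png

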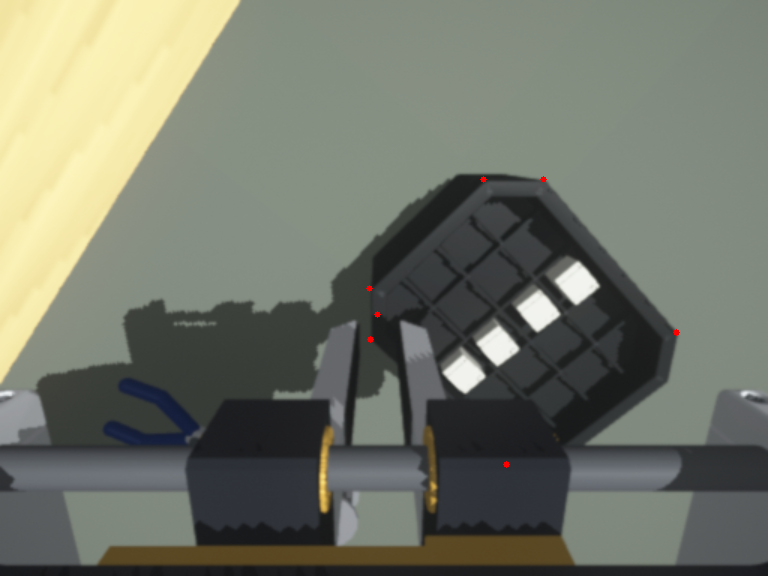

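The predicted rim points land on the tray's rim, with the corner at (377,315) midway between the fingers. I'll descend over the wall.

Call:
{"op": "step_arm", "data": {
  "rows": [
    [-0.01,-0.01,-0.5,0.01],
    [0,0,-0.4,0],
    [0,0,-0.18,0],
    [0,0,0,0],
    [0,0,0,0]
  ],
  "fingers": 0.82
}}

```text
clock: 2.62
ee_pos: [0.4758, 0.1758, 0.0629]
tool_rot: [[-0.629, 0.778, 0.001], [0.778, 0.629, 0.0], [-0.0, 0.001, -1.0]]
wrist_force: [-0.3, -0.0, 0.3]
gripper_width: 0.017
gripper_force: 0.0
```

Call:
{"op": "step_arm", "data": {
  "rows": [
    [0,0,0,0],
    [0,0,0,0],
    [0,0,0,0],
    [0,0,0,0]
  ],
  "fingers": 1,
  "force": 4
}}

```text
clock: 3.12
ee_pos: [0.476, 0.1759, 0.0628]
tool_rot: [[-0.629, 0.778, 0.002], [0.778, 0.629, 0.001], [-0.0, 0.002, -1.0]]
wrist_force: [1.5, 1.2, 5.7]
gripper_width: 0.008
gripper_force: 4.0
```

Call:
{"op": "step_arm", "data": {
  "rows": [
    [0,0,0,0],
    [0,0,0.02,0],
    [0,0,0.03,0],
    [0.004,0.003,0.03,0],
    [0.004,0.003,0.03,0]
  ],
  "force": 9
}}

```text
clock: 3.75
ee_pos: [0.4749, 0.1757, 0.0664]
tool_rot: [[-0.629, 0.778, -0.001], [0.778, 0.629, -0.0], [0.0, -0.001, -1.0]]
wrist_force: [1.5, 0.1, -3.9]
gripper_width: 0.0081
gripper_force: 9.0
```

Call:
{"op": "step_arm", "data": {
  "rows": [
    [0.004,0.003,0.03,0],
    [0.005,0.004,0.03,0],
    [0.005,0.004,0.03,0],
    [0.005,0.004,0.03,0]
  ],
  "force": 9
}}

```text
clock: 4.25
ee_pos: [0.4756, 0.1761, 0.0714]
tool_rot: [[-0.629, 0.778, -0.001], [0.778, 0.629, -0.001], [0.0, -0.001, -1.0]]
wrist_force: [-0.6, -0.4, -1.6]
gripper_width: 0.0082
gripper_force: 9.1
```

```bash
python3 - <<'E'
from h import *
o=env.observe(); print(o['ee_pos'],o['gripper_width'],o['wrist_force'],o['wrist_torque'])
m,a=snap('side','s3'); m2,b=snap('wrist','w3'); m3,c=snap('scene','c3')
A=cv2.resize(a[140:230,150:250],(400,360)); C=cv2.resize(c[230:330,285:395],(396,360)); B=cv2.resize(b[100:300,200:480],(336,240))
B=cv2.resize(b[100:260,220:480],(390,240)); D=cv2.resize(cv2.imread('pics/side0.png')[140:230,150:250,::-1],(400,360))[60:300]
cv2.imwrite('pics/m3.png',np.vstack([np.hstack([A,C[:,:390]]),np.hstack([D,B])])[:,:,::-1])
E
```

```text
[0.47556752 0.17611183 0.0714406 ] 0.00815385684319446 [-0.64450058 -0.41404414 -1.6212835 ] [-0.00766042  0.24596308 -0.00088461]
```

View pics/m3.png

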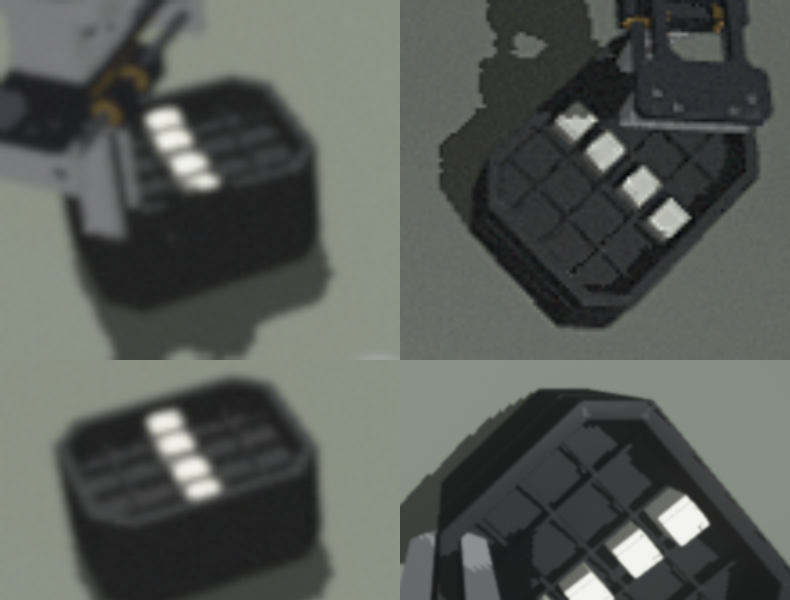

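The far (+x +y) rim looks unchanged, and the near rim now partly hides the nearest relay, so the gripped corner has risen. I'll lift further, then measure the tilt by triangulation.

Call:
{"op": "step_arm", "data": {
  "rows": [
    [0.006,0.005,0.04,0],
    [0.006,0.005,0.04,0],
    [0.006,0.005,0.04,0],
    [0.006,0.005,0.04,0],
    [0,0,0,0]
  ],
  "force": 9
}}

```text
clock: 5.03
ee_pos: [0.4775, 0.1774, 0.0781]
tool_rot: [[-0.629, 0.778, 0.001], [0.778, 0.629, 0.0], [-0.0, 0.001, -1.0]]
wrist_force: [0.1, -0.2, -1.9]
gripper_width: 0.0083
gripper_force: 9.0
```

```bash
python3 - <<'E'
from h import *
o=env.observe(); print(o['ee_pos'],o['gripper_width'],o['wrist_force'],o['wrist_torque'])
ms,a=snap('side','s4'); mw,b=snap('wrist','w4'); mc,c=snap('scene','c4')
def rel(im,m,z,a0=12):
    g=cv2.cvtColor(im,cv2.COLOR_RGB2GRAY); n,l,s,ce=cv2.connectedComponentsWithStats((g>165).astype(np.uint8))
    out=[]
    for i in range(1,n):
        X=onplane(m,*ce[i],z)
        if s[i,4]>a0 and abs(X[0]-.543)<.06 and abs(X[1]-.214)<.08: out.append((ce[i],s[i,4],X))
    return out
for nm,im,m in (('scene',c,mc),('wrist',b,mw),('side',a,ms)):
    for q in rel(im,m,.075): print(nm,q[0].round(1),q[1],q[2].round(4))
A=cv2.resize(a[140:230,150:250],(400,360)); C=cv2.resize(c[230:330,285:395],(396,360)); B=cv2.resize(b[100:260,220:480],(390,240)); D=cv2.resize(b[100:200,220:330],(400,240))
cv2.imwrite('pics/m4.png',np.vstack([np.hstack([A,C[:,:390]]),np.hstack([D,B])])[:,:,::-1])
E
```

```text
[0.47751817 0.17741851 0.07808674] 0.008275707454947562 [ 0.1109998  -0.15214628 -1.87163717] [-0.05147484  0.04531102 -0.05059078]
scene [333.3 264.1] 34 [0.5392 0.1783 0.075 ]
scene [342.5 271.2] 52 [0.5387 0.2026 0.075 ]
scene [352.5 280.6] 57 [0.5408 0.2306 0.075 ]
scene [360.5 289.9] 49 [0.5457 0.2548 0.075 ]
wrist [410.8 207.3] 653 [0.5531 0.2537 0.075 ]
wrist [379.5 229.7] 619 [0.5486 0.2289 0.075 ]
wrist [346.8 257.3] 574 [0.5461 0.1992 0.075 ]
side [191.5 168.7] 69 [0.5504 0.2531 0.075 ]
side [197.8 178.5] 58 [0.5457 0.2079 0.075 ]
```

View pics/m4.png

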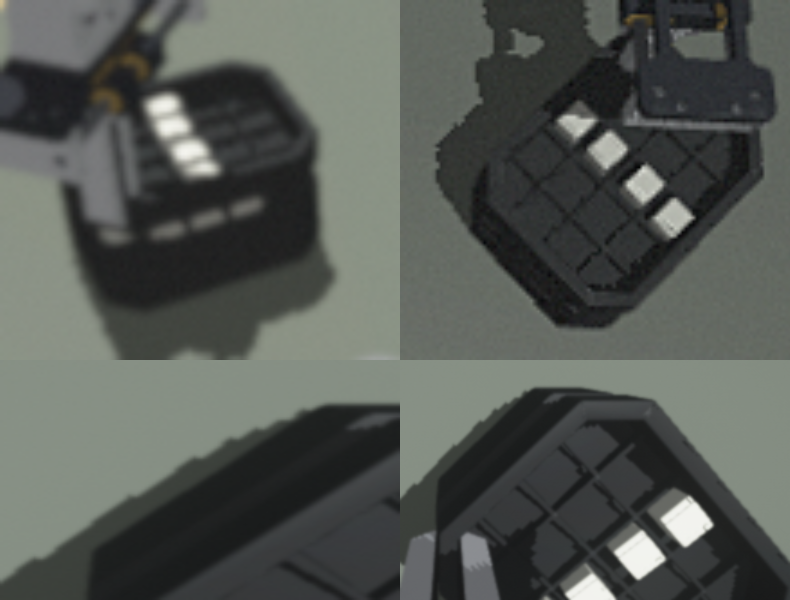

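The side view now shows a light gap below the rim, from (100,235) to (265,205) in the crop, and the far rim also looks higher. I'll triangulate the heights to see whether the tray is tilted or came off level.

```bash
python3 - <<'E'
from h import *
mw,mc,ms=camera_model('wrist'),camera_model('scene'),camera_model('side')
for s,w in (((360.5,289.9),(410.8,207.3)),((352.5,280.6),(379.5,229.7)),((342.5,271.2),(346.8,257.3))):
    print('relay top',*[np.round(v,4) for v in tri(ray(mc,*s),ray(mw,*w))])
# far rim pp: first dark pixel going down columns, before/between/after
for col in (203,206,209,212,215,218,222):
    r=[]
    for f in ('side0','s3','s4'):
        g=cv2.GaussianBlur(cv2.imread(f'pics/{f}.png',0),(3,3),0).astype(float)[140:185,col]
        i=np.argmax(g<95); r.append(140+i-1+(g[i-1]-95)/(g[i-1]-g[i]))
    print(col,np.round(r,2))
C=np.array([.543,.2135]); a=np.radians(-6.1); R=np.array([[np.cos(a),-np.sin(a)],[np.sin(a),np.cos(a)]])
for q in ((.0552,.058),(.075,.0382),(.075,-.0382)):
    X=[*(C+R@q)]; print(q,proj(ms,X+[.077]).round(1),proj(ms,X+[.087]).round(1))
E
```

```text
relay top [0.5483 0.2538 0.0814] 0.0014
relay top [0.5436 0.2298 0.0821] 0.0013
relay top [0.5412 0.2017 0.0822] 0.002
203 [159.92 159.68 156.  ]
206 [159.11 158.96 155.25]
209 [159.   158.92 155.21]
212 [159.37 159.48 155.7 ]
215 [160.12 160.16 156.37]
218 [161.81 162.21 158.47]
222 [167.36 167.44 163.53]
(0.0552, 0.058) [207.5 159. ] [207.2 155.9]
(0.075, 0.0382) [217.3 160.9] [217.  157.8]
(0.075, -0.0382) [229.1 176.9] [228.9 173.8]
```

```bash
python3 - <<'E'
from h import *
mw,mc,ms=camera_model('wrist'),camera_model('scene'),camera_model('side')
o=env.observe(); d=np.array([.4755675,.1761118,.0714406])-np.array(o['ee_pos'])
mw3=dict(mw); mw3['t']=np.array(mw['t'])-np.array(mw['R'])@d
def rel(f,m,z,a0=12):
    g=cv2.imread(f'pics/{f}.png',0); n,l,s,ce=cv2.connectedComponentsWithStats((g>165).astype(np.uint8)); out=[]
    for i in range(1,n):
        X=onplane(m,*ce[i],z)
        if s[i,4]>a0 and abs(X[0]-.543)<.06 and abs(X[1]-.214)<.08: out.append((ce[i],s[i,4],X))
    return sorted(out,key=lambda q:-q[2][1])
for f,m in (('scene0',mc),('c3',mc),('w3',mw3),('c4',mc),('w4',mw)):
    for q in rel(f,m,.075): print(f,q[0].round(1),q[1],q[2].round(4))
for (cf,wf,m) in (('c3','w3',mw3),('c4','w4',mw)):
    for s,w in zip(rel(cf,mc,.075)[:3],rel(wf,m,.075)[:3]): print(cf,*[np.round(v,4) for v in tri(ray(mc,*s[0]),ray(m,*w[0]))])
# vertical rim profile in side at left part and right
for col in (218,220,222,224,226,228,230):
    r=[]
    for f in ('side0','s3','s4'):
        g=cv2.GaussianBlur(cv2.imread(f'pics/{f}.png',0),(3,3),0).astype(float)[140:215,col]
        i=np.argmax(g<95); r.append(140+i-1+(g[i-1]-95)/(g[i-1]-g[i]))
    print(col,np.round(r,2))
E
```

```text
scene0 [358.7 290.8] 49 [0.5499 0.253  0.075 ]
scene0 [350.8 281.9] 51 [0.5456 0.2295 0.075 ]
scene0 [340.7 272.2] 51 [0.5429 0.2011 0.075 ]
scene0 [332.7 264.3] 47 [0.5403 0.1777 0.075 ]
c3 [359.3 290. ] 56 [0.5477 0.2531 0.075 ]
c3 [351.4 281.2] 51 [0.5436 0.2296 0.075 ]
c3 [341.5 271.6] 56 [0.5406 0.2015 0.075 ]
c3 [333.6 264.1] 33 [0.5388 0.1789 0.075 ]
w3 [408.7 206.7] 630 [0.5453 0.2514 0.075 ]
w3 [378.  228.7] 600 [0.5411 0.2279 0.075 ]
w3 [345.9 256.2] 555 [0.5389 0.1996 0.075 ]
c4 [360.5 289.9] 49 [0.5457 0.2548 0.075 ]
c4 [352.5 280.6] 57 [0.5408 0.2306 0.075 ]
c4 [342.5 271.2] 52 [0.5387 0.2026 0.075 ]
c4 [333.3 264.1] 34 [0.5392 0.1783 0.075 ]
w4 [410.8 207.3] 652 [0.5528 0.2536 0.075 ]
w4 [379.5 229.7] 617 [0.5484 0.2288 0.075 ]
w4 [346.8 257.3] 574 [0.5459 0.1992 0.075 ]
c3 [0.5469 0.2524 0.0727] 0.0017
c3 [0.5427 0.2287 0.0727] 0.0019
c3 [0.5399 0.2004 0.0737] 0.0022
c4 [0.5483 0.2538 0.0815] 0.0014
c4 [0.5436 0.2299 0.0822] 0.0014
c4 [0.5413 0.2017 0.0821] 0.002
218 [161.81 162.21 158.47]
220 [164.53 164.69 160.86]
222 [167.36 167.44 163.53]
224 [170.   170.   166.38]
226 [172.73 172.53 168.75]
228 [175.64 175.73 171.64]
230 [193.67 201.14 201.14]
```

In the second-to-last picture the far corner was still seated while the gripped corner was only about 6 mm up. After that the tray popped off level, now 12 mm up everywhere. The grip was too deep and too stiff for a clear peel, so I'll put it straight back into its seat and peel again with a shallow grip.

Call:
{"op": "step_arm", "data": {
  "rows": [
    [-0.037,-0.037,0,0],
    [0,0,0,0],
    [0,0,-0.08,0],
    [0,0,-0.08,0],
    [0,0,-0.07,0],
    [0,0,-0.07,0],
    [0,0,-0.04,0],
    [0,0,0,0]
  ],
  "force": 25
}}

```text
clock: 6.18
ee_pos: [0.4752, 0.1758, 0.0659]
tool_rot: [[-0.629, 0.777, -0.0], [0.777, 0.629, -0.0], [-0.0, -0.0, -1.0]]
wrist_force: [-6.6, -1.1, 19.1]
gripper_width: 0.008
gripper_force: 25.1
```

```bash
cat > far.py <<'E'
from h import *
import sys
o=env.observe(); print(np.round(o['ee_pos'],4),o['gripper_width'],np.round(o['wrist_force'],1))
m,a=snap('side',sys.argv[1]); mc,c=snap('scene','c'+sys.argv[1])
for nm,cols in (('pp',(203,206,209,212,215)),('pn',(220,224,228))):
    r=[]
    for f in ('side0',sys.argv[1]):
        q=[]
        for col in cols:
            g=cv2.GaussianBlur(cv2.imread(f'pics/{f}.png',0),(3,3),0).astype(float)[140:185,col]; i=np.argmax(g<95); q.append(140+i-1+(g[i-1]-95)/(g[i-1]-g[i]))
        r.append(q)
    print(nm,'rise mm',((np.array(r[0])-r[1])/.31).round(1))
g=cv2.cvtColor(c,cv2.COLOR_RGB2GRAY); n,l,s,ce=cv2.connectedComponentsWithStats((g>165).astype(np.uint8))
for i in range(1,n):
    X=onplane(mc,*ce[i],.075)
    if s[i,4]>12 and abs(X[0]-.543)<.06 and abs(X[1]-.214)<.08: print('relay px',ce[i].round(1),s[i,4])
E
python3 far.py s5
```

```text
[0.4752 0.1758 0.0659] 0.00795437194509608 [-6.6 -1.1 19.1]
pp rise mm [6.3 6.5 6.  5.4 5.6]
pn rise mm [3.  3.2 0.9]
relay px [332.6 264.1] 27
relay px [341.4 271.1] 51
relay px [351.7 280.6] 55
relay px [359.7 289.6] 53
```

Call:
{"op": "step_arm", "data": {
  "rows": [
    [0,0,0.02,0],
    [0,0,0,0],
    [0,0,0,0]
  ],
  "fingers": 0.82,
  "force": 8
}}

```text
clock: 6.65
ee_pos: [0.4758, 0.1758, 0.0648]
tool_rot: [[-0.629, 0.778, -0.0], [0.778, 0.629, 0.0], [0.0, -0.0, -1.0]]
wrist_force: [-0.1, -0.6, 0.2]
gripper_width: 0.0167
gripper_force: 0.0
```

```bash
python3 far.py s6
```

```text
[0.4758 0.1758 0.0648] 0.016737284391828415 [-0.1 -0.6  0.2]
pp rise mm [4.2 4.4 4.1 3.3 3.7]
pn rise mm [1.7 1.5 0.9]
relay px [332.8 264.3] 22
relay px [341.5 271.1] 50
relay px [351.6 280.7] 54
relay px [359.5 289.8] 49
```

Call:
{"op": "step_arm", "data": {
  "rows": [
    [0,0,0.4,0],
    [0,0,0.8,0],
    [0.67,0.38,0,0],
    [0.67,0.38,0,0],
    [0.67,0.38,0,0],
    [0.67,0.38,0,0],
    [0.67,0.39,0,0],
    [0,0,-0.4,0],
    [0,0,-0.25,0],
    [0,0,0,0]
  ],
  "fingers": 1,
  "force": 8
}}

```text
clock: 8.0
ee_pos: [0.6076, 0.2509, 0.0854]
tool_rot: [[-0.629, 0.778, -0.004], [0.778, 0.629, -0.002], [0.001, -0.004, -1.0]]
wrist_force: [0.2, -0.2, -0.2]
gripper_width: 0.0004
gripper_force: 0.0
```

Call:
{"op": "step_arm", "data": {
  "rows": [
    [0,0,-0.08,0],
    [0,0,-0.06,0],
    [0,0,-0.06,0],
    [0,0,0,0]
  ]
}}

```text
clock: 8.5
ee_pos: [0.61, 0.2522, 0.0797]
tool_rot: [[-0.629, 0.778, 0.001], [0.778, 0.629, 0.0], [-0.0, 0.001, -1.0]]
wrist_force: [-1.6, -1.0, 4.1]
gripper_width: 0.0005
gripper_force: 2.0
```

Call:
{"op": "step_arm", "data": {
  "rows": [
    [0,0,-0.04,0],
    [0,0,-0.04,0],
    [0,0,-0.03,0],
    [0,0,0,0]
  ]
}}

```text
clock: 9.0
ee_pos: [0.6115, 0.2539, 0.0787]
tool_rot: [[-0.629, 0.777, 0.004], [0.777, 0.629, 0.003], [-0.001, 0.005, -1.0]]
wrist_force: [-4.0, -0.8, 21.2]
gripper_width: 0.0004
gripper_force: 10.4
```

Call:
{"op": "step_arm", "data": {
  "rows": [
    [0,0,0.2,0],
    [0,0,0.8,0],
    [-0.6,-0.3,0.6,0],
    [0,0,0,0]
  ]
}}

```text
clock: 9.5
ee_pos: [0.5857, 0.24, 0.1402]
tool_rot: [[-0.629, 0.778, 0.002], [0.778, 0.629, 0.001], [-0.001, 0.002, -1.0]]
wrist_force: [0.5, 0.3, -0.8]
gripper_width: 0.0004
gripper_force: 0.0
```

```bash
python3 far.py s7
python3 - <<'E'
from h import *
ms=camera_model('side')
f=lambda p:cv2.imread('pics/'+p+'.png')
A=[cv2.resize(f(p)[140:230,150:250],(400,360))[40:320] for p in ('side0','s7')]
B=[cv2.resize(f(p)[230:330,285:395],(396,360))[40:320] for p in ('scene0','cs7')]
cv2.imwrite('pics/m7.png',np.vstack([np.hstack(A),np.hstack(B+[np.zeros((280,8,3),np.uint8)])]))
E
```

```text
[0.5857 0.24   0.1402] 0.00039140150119769347 [ 0.5  0.3 -0.8]
pp rise mm [-0.9 -1.  -1.2 -1.6 -0.7]
pn rise mm [-0.8  0.3 -0.3]
relay px [341.5 271.4] 44
```

View pics/m7.png

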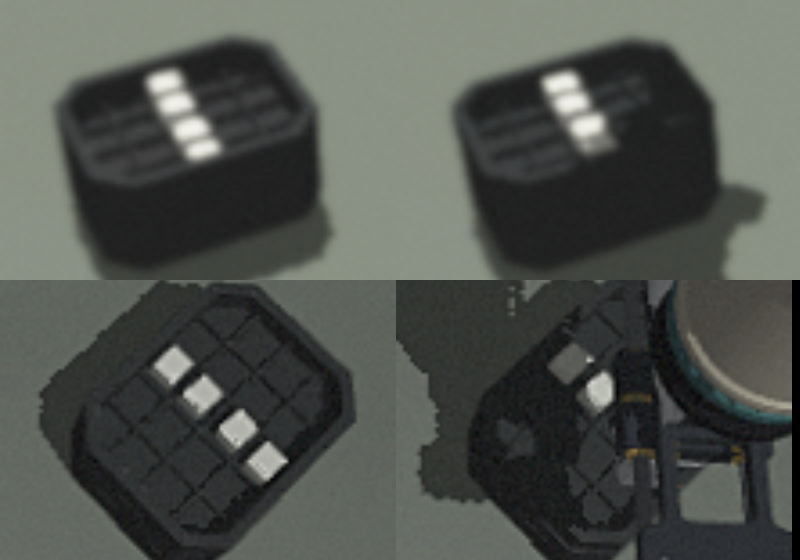

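Side by side, the tray is seated as at the start: same outline, left tip at (57,110), far rim level, all four relays in their pockets. I'll regrip the same corner, shallow this time.

Call:
{"op": "step_arm", "data": {
  "rows": [
    [-0.55,-0.32,0,0],
    [-0.55,-0.32,0,0],
    [-0.55,-0.32,0,0],
    [-0.55,-0.32,0,0],
    [-0.55,-0.325,0,0],
    [0,0,-0.6,0],
    [0,0,0,0],
    [0,0,0,0]
  ],
  "fingers": 0.82,
  "force": 4
}}

```text
clock: 10.6
ee_pos: [0.4763, 0.1764, 0.1144]
tool_rot: [[-0.629, 0.777, -0.0], [0.777, 0.629, 0.0], [0.0, -0.0, -1.0]]
wrist_force: [-0.2, -0.4, 1.0]
gripper_width: 0.017
gripper_force: 0.0
```

```bash
python3 - <<'E'
from tray import *
m,im=snap('wrist','w8'); o=env.observe(); p=np.array(o['ee_pos']); print(p,o['clock'])
g=cv2.imread('pics/w8.png',0)
# compare the -x side / np corner rim edges with prediction
C=np.array([.543,.2135]); a=np.radians(-6.1); R=np.array([[np.cos(a),-np.sin(a)],[np.sin(a),np.cos(a)]])
big=cv2.imread('pics/w8.png')
for q in ((-.0623,-.0453),(-.0552,-.058),(-.075,-.0382),(-.075,.0382),(-.0552,.058),(.0552,.058),(.075,.0382)):
    u=proj(m,[*(C+R@q),.077]); big[tuple(u.round().astype(int)[::-1])]=(0,0,255)
cv2.imwrite('pics/w8b.png',cv2.resize(big[90:290,200:480],None,fx=2.8,fy=2.8,interpolation=cv2.INTER_NEAREST))
E
```

```text
[0.47646358 0.1765008  0.11473972] 10.65
```

View pics/w8b.png

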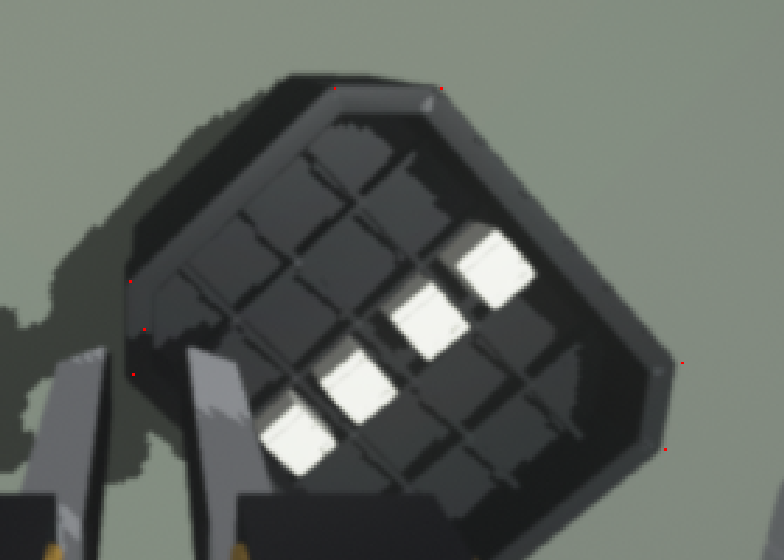

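All four relays are in their pockets, and the tray sits about 1 mm toward the gripper from the original fit. I'll go down shallow, with about 7 mm of overlap.

Call:
{"op": "step_arm", "data": {
  "rows": [
    [-0.03,-0.04,-0.5,0],
    [0,0,-0.4,0],
    [0,0,-0.21,0],
    [0,0,0,0],
    [0,0,0,0]
  ]
}}

```text
clock: 11.28
ee_pos: [0.4751, 0.1746, 0.0708]
tool_rot: [[-0.629, 0.778, 0.001], [0.778, 0.629, 0.0], [-0.0, 0.001, -1.0]]
wrist_force: [-0.3, 0.6, -0.6]
gripper_width: 0.0168
gripper_force: 0.0
```

Call:
{"op": "step_arm", "data": {
  "rows": [
    [0,0,0,0],
    [0,0,0,0],
    [0,0,0,0],
    [0,0,0,0]
  ],
  "fingers": 1,
  "force": 7
}}

```text
clock: 11.78
ee_pos: [0.4748, 0.1745, 0.0705]
tool_rot: [[-0.629, 0.778, 0.001], [0.778, 0.629, 0.0], [-0.0, 0.001, -1.0]]
wrist_force: [0.3, 1.3, 2.9]
gripper_width: 0.0081
gripper_force: 7.0
```

Call:
{"op": "step_arm", "data": {
  "rows": [
    [0.004,0.003,0.05,0],
    [0.006,0.005,0.05,0],
    [0.006,0.005,0.05,0],
    [0.006,0.005,0.05,0],
    [0,0,0,0]
  ],
  "force": 8
}}

```text
clock: 12.4
ee_pos: [0.4754, 0.1752, 0.0784]
tool_rot: [[-0.629, 0.778, 0.0], [0.778, 0.629, 0.0], [0.0, 0.0, -1.0]]
wrist_force: [0.7, 0.6, -1.6]
gripper_width: 0.0082
gripper_force: 8.0
```

```bash
python3 far.py s9
```

```text
[0.4754 0.1752 0.0784] 0.008186230042528959 [ 0.7  0.6 -1.6]
pp rise mm [6.6 6.1 5.3 4.8 5.3]
pn rise mm [3.2 4.7 2.1]
relay px [334.2 263.2] 37
relay px [342.6 271. ] 59
relay px [352.8 280.2] 50
relay px [360.7 289.3] 58
```

The far corner rose with it again: friction at 8 N on the 8 mm wall carries the whole tray's moment. I'll reseat it once more and peel with only 3–4 N, which can lift the corner but can't carry the tray's weight moment (about 0.09 Nm).

Call:
{"op": "step_arm", "data": {
  "rows": [
    [-0.022,-0.018,0,0],
    [0,0,-0.1,0],
    [0,0,-0.1,0],
    [0,0,-0.03,0],
    [0,0,0,0]
  ],
  "force": 12
}}

```text
clock: 13.12
ee_pos: [0.4742, 0.1739, 0.07]
tool_rot: [[-0.629, 0.778, -0.0], [0.778, 0.629, -0.001], [-0.0, -0.001, -1.0]]
wrist_force: [-2.8, -1.8, 12.5]
gripper_width: 0.0078
gripper_force: 12.0
```

Call:
{"op": "step_arm", "data": {
  "rows": [
    [0,0,0.02,0],
    [0,0,0,0],
    [0,0,0,0],
    [0,0,0.6,0],
    [0,0,0.5,0],
    [0.67,0.38,0,0],
    [0.67,0.38,0,0],
    [0.67,0.38,0,0],
    [0.67,0.38,0,0],
    [0.67,0.39,0,0],
    [0,0,-0.4,0],
    [0,0,-0.35,0]
  ],
  "fingers": 0.82,
  "force": 8
}}

```text
clock: 14.62
ee_pos: [0.6067, 0.2497, 0.082]
tool_rot: [[-0.629, 0.778, -0.003], [0.778, 0.629, -0.002], [0.001, -0.003, -1.0]]
wrist_force: [-0.7, -0.3, -0.5]
gripper_width: 0.0168
gripper_force: 0.0
```

Call:
{"op": "step_arm", "data": {
  "rows": [
    [0,0,0,0],
    [0,0,0,0],
    [0,0,-0.03,0],
    [0,0,-0.06,0],
    [0,0,-0.06,0],
    [0,0,0,0]
  ],
  "fingers": 1
}}

```text
clock: 15.38
ee_pos: [0.6091, 0.2508, 0.0794]
tool_rot: [[-0.629, 0.778, 0.001], [0.778, 0.629, 0.0], [-0.001, 0.001, -1.0]]
wrist_force: [-1.9, -1.1, 8.0]
gripper_width: 0.0003
gripper_force: 4.2
```

Call:
{"op": "step_arm", "data": {
  "rows": [
    [0,0,-0.04,0],
    [0,0,-0.04,0],
    [0,0,-0.02,0],
    [0,0,0,0]
  ]
}}

```text
clock: 15.88
ee_pos: [0.6102, 0.2531, 0.0787]
tool_rot: [[-0.629, 0.777, 0.005], [0.777, 0.629, 0.004], [-0.0, 0.006, -1.0]]
wrist_force: [-4.5, -0.5, 25.3]
gripper_width: 0.0006
gripper_force: 12.1
```

Call:
{"op": "step_arm", "data": {
  "rows": [
    [0,0,0.4,0],
    [0,0,0.6,0],
    [-0.67,-0.38,0,0],
    [-0.67,-0.38,0,0],
    [-0.67,-0.38,0,0],
    [-0.67,-0.38,0,0],
    [-0.67,-0.39,0,0],
    [0,0,0,0],
    [0,0,0,0]
  ],
  "fingers": 0.82,
  "force": 3
}}

```text
clock: 17.0
ee_pos: [0.4759, 0.175, 0.1142]
tool_rot: [[-0.629, 0.778, 0.002], [0.778, 0.629, 0.001], [-0.0, 0.002, -1.0]]
wrist_force: [0.5, -0.1, 1.4]
gripper_width: 0.0168
gripper_force: 0.0
```

```bash
python3 far.py s10; python3 - <<'E'
from h import *
m,im=snap('wrist','w10'); p=np.array(env.observe()['ee_pos'])
g=cv2.imread('pics/w10.png',0); n,l,s,ce=cv2.connectedComponentsWithStats((g>165).astype(np.uint8))
for i in range(1,n):
    X=onplane(m,*ce[i],.07)
    if s[i,4]>100 and abs(X[0]-.543)<.06 and abs(X[1]-.214)<.08: print(X.round(4),s[i,4])
E
```

```text
[0.4759 0.175  0.1142] 0.016809787161471967 [ 0.5 -0.1  1.4]
pp rise mm [-1.3 -1.1 -1.7 -2.2 -2. ]
pn rise mm [-3.2 -1.8 -3. ]
relay px [333.7 263.2] 53
relay px [341.9 271.5] 53
relay px [351.6 280.6] 58
relay px [359.7 289.2] 63
[0.5455 0.2514 0.07  ] 440
[0.5423 0.2278 0.07  ] 424
[0.5407 0.1999 0.07  ] 398
[0.5385 0.1755 0.07  ] 394
```

The tray is seated again and the relays are in place. I'll make a light, shallow grip.

Call:
{"op": "step_arm", "data": {
  "rows": [
    [-0.02,-0.015,-0.5,0],
    [0,0,-0.4,0],
    [0,0,-0.17,0],
    [0,0,0,0],
    [0,0,0,0]
  ]
}}

```text
clock: 17.77
ee_pos: [0.4743, 0.174, 0.0715]
tool_rot: [[-0.629, 0.778, 0.001], [0.778, 0.629, 0.0], [-0.0, 0.001, -1.0]]
wrist_force: [0.0, -0.8, -0.1]
gripper_width: 0.0167
gripper_force: 0.0
```

Call:
{"op": "step_arm", "data": {
  "rows": [
    [0,0,0,0],
    [0,0,0,0],
    [0,0,0,0],
    [0,0,0,0]
  ],
  "fingers": 1,
  "force": 3.5
}}

```text
clock: 18.27
ee_pos: [0.4739, 0.1738, 0.0712]
tool_rot: [[-0.629, 0.778, 0.0], [0.778, 0.629, 0.0], [-0.0, 0.0, -1.0]]
wrist_force: [1.6, 0.4, -0.1]
gripper_width: 0.0083
gripper_force: 3.5
```

Call:
{"op": "step_arm", "data": {
  "rows": [
    [0.004,0.003,0.04,0],
    [0.005,0.004,0.04,0],
    [0.005,0.004,0.04,0],
    [0.005,0.004,0.04,0],
    [0,0,0,0]
  ]
}}

```text
clock: 18.9
ee_pos: [0.4745, 0.1744, 0.0776]
tool_rot: [[-0.629, 0.778, 0.0], [0.778, 0.629, 0.0], [0.0, 0.0, -1.0]]
wrist_force: [-0.3, -0.4, -0.7]
gripper_width: 0.0091
gripper_force: 3.5
```

```bash
python3 far.py s11
```

```text
[0.4745 0.1744 0.0776] 0.009076548998859232 [-0.3 -0.4 -0.7]
pp rise mm [-0.4 -0.8 -1.4 -2.1 -2. ]
pn rise mm [-3.1 -1.5 -2.8]
relay px [334.1 263.4] 48
relay px [342.4 271.3] 54
relay px [352.2 280.2] 56
relay px [360.  289.2] 58
```

The wall is now tilting in the pads (width 9.1 mm) and the far corner is unmoved. I'll continue up.

Call:
{"op": "step_arm", "data": {
  "rows": [
    [0.007,0.006,0.04,0],
    [0.008,0.006,0.04,0],
    [0.008,0.007,0.04,0],
    [0.008,0.007,0.04,0],
    [0,0,0,0]
  ]
}}

```text
clock: 19.62
ee_pos: [0.4759, 0.1755, 0.084]
tool_rot: [[-0.629, 0.778, 0.0], [0.778, 0.629, 0.0], [-0.0, 0.0, -1.0]]
wrist_force: [0.7, 0.4, -1.3]
gripper_width: 0.0092
gripper_force: 3.6
```

```bash
python3 far.py s12
```

```text
[0.4759 0.1755 0.084 ] 0.009221644210363072 [ 0.7  0.4 -1.3]
pp rise mm [ 0.9  0.1 -0.5 -0.9 -1. ]
pn rise mm [0.1 1.6 2.1]
relay px [334.5 263.4] 50
relay px [342.7 271.4] 57
relay px [352.6 280.4] 60
relay px [360.5 289.3] 61
```

Call:
{"op": "step_arm", "data": {
  "rows": [
    [0.008,0.007,0.04,0],
    [0.008,0.007,0.04,0],
    [0.009,0.007,0.04,0],
    [0,0,0,0],
    [0,0,0,0]
  ]
}}

```text
clock: 20.35
ee_pos: [0.4768, 0.1763, 0.0887]
tool_rot: [[-0.629, 0.778, 0.0], [0.778, 0.629, 0.0], [0.0, 0.0, -1.0]]
wrist_force: [-0.0, 0.3, -0.6]
gripper_width: 0.01
gripper_force: 3.6
```

```bash
python3 far.py s13; python3 - <<'E'
from h import *
m,b=snap('wrist','w13'); a=cv2.imread('pics/s13.png'); c=cv2.imread('pics/cs13.png')
A=cv2.resize(a[140:230,150:250],(400,360)); C=cv2.resize(c[230:330,285:395],(396,360)); B=cv2.resize(b[90:250,200:460,::-1],(390,240)); D=cv2.resize(b[200:300,230:370,::-1],(400,240))
cv2.imwrite('pics/m13.png',np.vstack([np.hstack([A,C[:,:390]]),np.hstack([D,B])]))
E
```

```text
[0.4768 0.1763 0.0887] 0.010038978178519788 [-0.   0.3 -0.6]
pp rise mm [ 1.6  0.8  0.1 -0.5 -0.2]
pn rise mm [0.3 4.6 4.4]
relay px [334.9 263.3] 56
relay px [343.2 271.4] 59
relay px [352.9 280.6] 60
relay px [360.9 289.4] 56
```

View pics/m13.png

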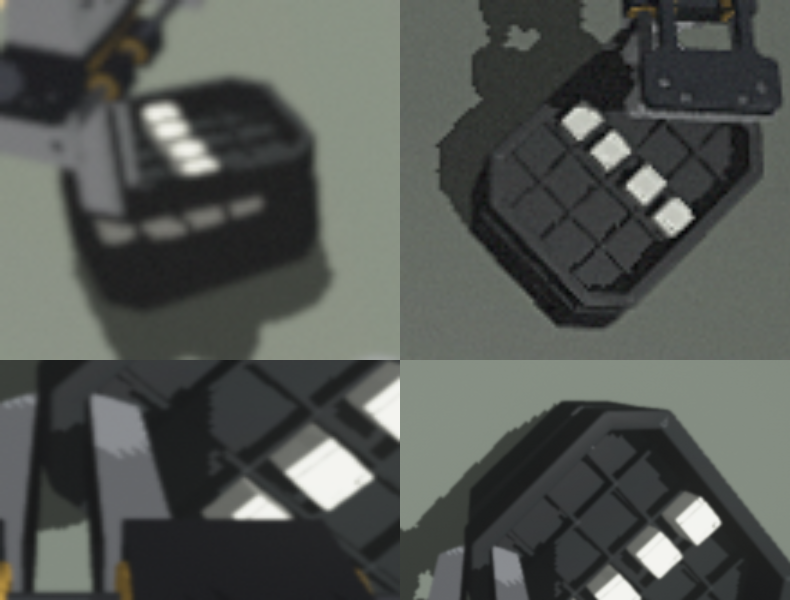

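The corner is about 17 mm up: the gap is wide at the left near (115,232) and tapers to the right. The far corner near (240,80) is still seated and all four relays are in their pockets. Now I'll ramp the grip gently to level the tray.

Call:
{"op": "step_arm", "data": {
  "rows": [
    [0,0,0,0],
    [0,0,0,0],
    [0,0,0,0]
  ],
  "force": 8
}}

```text
clock: 20.88
ee_pos: [0.4767, 0.1762, 0.0886]
tool_rot: [[-0.629, 0.778, -0.0], [0.778, 0.629, -0.0], [0.0, -0.0, -1.0]]
wrist_force: [-0.3, 0.8, -1.5]
gripper_width: 0.0094
gripper_force: 7.9
```

Call:
{"op": "step_arm", "data": {
  "rows": [
    [0,0,0,0],
    [0,0,0.02,0],
    [0,0,0.02,0]
  ],
  "force": 13
}}

```text
clock: 21.25
ee_pos: [0.4768, 0.1763, 0.0903]
tool_rot: [[-0.629, 0.778, -0.0], [0.778, 0.629, 0.0], [0.0, 0.0, -1.0]]
wrist_force: [0.8, 0.1, -1.4]
gripper_width: 0.0089
gripper_force: 12.7
```

Call:
{"op": "step_arm", "data": {
  "rows": [
    [0,0,0.02,0],
    [0,0,0.03,0],
    [0,0,0.05,0]
  ],
  "force": 20
}}

```text
clock: 21.62
ee_pos: [0.4767, 0.1763, 0.0944]
tool_rot: [[-0.629, 0.778, -0.0], [0.778, 0.629, 0.0], [0.0, -0.0, -1.0]]
wrist_force: [0.4, 0.7, -1.1]
gripper_width: 0.008
gripper_force: 19.8
```

Call:
{"op": "step_arm", "data": {
  "rows": [
    [0,0,0.07,0],
    [0,0,0.1,0],
    [0,0,0.1,0],
    [0,0,0,0]
  ],
  "force": 35
}}

```text
clock: 22.12
ee_pos: [0.4771, 0.1764, 0.1055]
tool_rot: [[-0.629, 0.778, 0.001], [0.778, 0.629, 0.0], [-0.0, 0.001, -1.0]]
wrist_force: [0.5, 0.5, -1.5]
gripper_width: 0.0077
gripper_force: 34.8
```

```bash
python3 far.py s14; python3 - <<'E'
from h import *
m,im=snap('wrist','w14'); o=env.observe(); mc=camera_model('scene')
def rel(g,m,z,a0):
    n,l,s,ce=cv2.connectedComponentsWithStats((g>165).astype(np.uint8)); out=[]
    for i in range(1,n):
        X=onplane(m,*ce[i],z)
        if s[i,4]>a0 and abs(X[0]-.543)<.06 and abs(X[1]-.214)<.08: out.append((ce[i],X))
    return sorted(out,key=lambda q:-q[1][1])
W=rel(cv2.imread('pics/w14.png',0),m,.1,100); S=rel(cv2.imread('pics/cs14.png',0),mc,.1,12); print(len(W),len(S))
for s,w in zip(S,W): print([np.round(v,4) for v in tri(ray(mc,*s[0]),ray(m,*w[0]))])
E
```

```text
[0.4771 0.1764 0.1055] 0.0077109631346573915 [ 0.5  0.5 -1.5]
pp rise mm [38.6 38.1 37.  36.3 36.4]
pn rise mm [33.3 34.5 31.8]
relay px [337.1 260.4] 50
relay px [345.8 268.2] 61
relay px [355.8 277.7] 56
relay px [364.5 286.5] 60
3 4
[array([0.5469, 0.2547, 0.1065]), np.float64(0.0014)]
[array([0.5437, 0.2311, 0.1063]), np.float64(0.0012)]
[array([0.5414, 0.2038, 0.1073]), np.float64(0.0015)]
```

The tray is free and level: the far rim and the relays rose about the same as the tool. With the arm out of the way, I'll refine the viewpoint from fresh pictures.

```bash
python3 - <<'E'
from h import *
res={}
for n,Lb,Bb,pt in (('scene',(120,95,200,190),(110,200,185,272),None),('side',(318,150,402,225),(335,235,412,300),None)):
    m,im=snap(n,n+'15'); g=cv2.cvtColor(im,cv2.COLOR_RGB2GRAY)
    x0,y0,x1,y1=Lb; M=(g[y0:y1,x0:x1]<45).astype(np.uint8)
    cs,h=cv2.findContours(M,cv2.RETR_CCOMP,cv2.CHAIN_APPROX_NONE)
    for c in sorted(cs,key=cv2.contourArea)[-3:]:
        if len(c)>20: e=cv2.fitEllipse(c); print(n,'dark',cv2.contourArea(c),np.round(e[0],1)+[x0,y0],np.round(e[1],1),round(e[2],1), c[:,0].min(0)+[x0,y0],c[:,0].max(0)+[x0,y0])
    x0,y0,x1,y1=Bb; b=im[y0:y1,x0:x1].astype(int); gg=g[y0:y1,x0:x1]
    M=((gg<104)&(b[:,:,2]>=b[:,:,1]-1)).astype(np.uint8)  # bluish grey: not the greenish mat
    M=cv2.morphologyEx(M,cv2.MORPH_OPEN,np.ones((5,5)))
    c=max(cv2.findContours(M,cv2.RETR_EXTERNAL,cv2.CHAIN_APPROX_NONE)[0],key=cv2.contourArea); hh=cv2.convexHull(c); e=cv2.fitEllipse(hh); ctr=np.array(e[0])+[x0,y0]
    print(n,'base',np.round(ctr,1),np.round(e[1],1),cv2.contourArea(hh), (hh[:,0].min(0)+[x0,y0]),(hh[:,0].max(0)+[x0,y0]),onplane(m,*ctr,.01).round(4))
    P=np.array([onplane(m,*(q+[x0,y0]),.005)[:2] for q in hh[:,0]]); print('  circle',[np.round(v,4) for v in cv2.minEnclosingCircle((P*1000).astype(np.float32))])
E
```

```text
scene dark 64.0 [177.3 138.1] [ 5.6 23.9] 169.4 [173 125] [181 152]
scene dark 1419.5 [157.8 144.5] [35.2 51.4] 173.2 [140 119] [176 170]
scene dark 2756.5 [156.7 148.5] [51.2 79.8] 15.0 [129 111] [184 189]
scene base [145.5 238.1] [48.4 54.9] 2054.5 [119 213] [171 263] [ 0.7667 -0.1971  0.01  ]
  circle [array([ 764.8027, -201.1282]), np.float64(65.9769)]
side dark 641.5 [367.1 197. ] [14.3 88. ] 129.1 [328 165] [391 224]
side base [374.3 266.7] [44.  57.7] 1587.5 [346 255] [402 289] [ 0.76   -0.2059  0.01  ]
  circle [array([ 766.2231, -201.8101]), np.float64(65.2259)]
```

```bash
python3 - <<'E'
from h import *
ms,md=camera_model('scene'),camera_model('side'); b=np.array([.7655,-.2015])
for u in ((157.8,144.5),(158.5,144.3),(159.2,144.2)):
    l=onplane(ms,*u,.273); L,r=tri(ray(ms,*u),ray(md,353.5,189))
    for q in (l,L):
        d=b-q[:2]; n=np.linalg.norm(d); d/=n; print(u,q.round(4),'n',n.round(4),'yaw',np.arctan2(d[1],d[0]).round(3),'V',(b-.235*d).round(4))
# ring's silhouette axis in side: extreme points, projected from model for each yaw
g=cv2.imread('pics/side15.png',0)
M=(g<60).astype(np.uint8); ys,xs=np.nonzero(M[160:216,322:384]); print('side ring band fit',np.polyfit(xs+322,ys+160,1))
for yaw in (-.12,-.09,-.06,-.03,0):
    d=np.array([np.cos(yaw),np.sin(yaw)]); V=b-.235*d; l=np.array([*(V+.1226*d),.273])
    e1=np.array([*(d*np.cos(np.radians(50))),-np.sin(np.radians(50))]); 
    e2=np.array([-d[1],d[0],0])
    P=np.array([proj(md,l+.065*(np.cos(t)*e1+np.sin(t)*e2)) for t in np.linspace(0,6.28,60)]); Q=np.array([proj(ms,l+.065*(np.cos(t)*e1+np.sin(t)*e2)) for t in np.linspace(0,6.28,60)])
    w,Vv=np.linalg.eigh(np.cov(P.T)); print(yaw,'side ext',P.min(0).round(1),P.max(0).round(1),'minor',np.sqrt(2*w[0]).round(2),'scene ext',Q.min(0).round(1),Q.max(0).round(1))
E
```

```text
(157.8, 144.5) [ 0.6527 -0.1965  0.273 ] n 0.113 yaw -0.045 V [ 0.5307 -0.191 ]
(157.8, 144.5) [ 0.6522 -0.1925  0.276 ] n 0.1137 yaw -0.079 V [ 0.5312 -0.183 ]
(158.5, 144.3) [ 0.6515 -0.1958  0.273 ] n 0.1142 yaw -0.05 V [ 0.5308 -0.1898]
(158.5, 144.3) [ 0.6514 -0.1923  0.2761] n 0.1144 yaw -0.08 V [ 0.5313 -0.1827]
(159.2, 144.2) [ 0.6504 -0.195   0.273 ] n 0.1153 yaw -0.056 V [ 0.5309 -0.1883]
(159.2, 144.2) [ 0.6508 -0.192   0.2761] n 0.1151 yaw -0.082 V [ 0.5313 -0.1822]
side ring band fit [   0.81005711 -100.16574612]
-0.12 side ext [325.3 161.1] [382.1 216.4] minor 0.57 scene ext [138.4 112.3] [184.6 181.7]
-0.09 side ext [326.  162.6] [384.1 217.1] minor 1.07 scene ext [136.9 111.2] [184.  180.4]
-0.06 side ext [326.7 164.2] [386.1 217.8] minor 1.57 scene ext [135.4 110.2] [183.3 179.3]
-0.03 side ext [327.5 165.8] [388.2 218.4] minor 2.05 scene ext [133.9 109.2] [182.6 178.2]
0 side ext [328.3 167.4] [390.3 219. ] minor 2.51 scene ext [132.4 108.3] [181.9 177.1]
```

The base circles fit at a 65–66 mm radius in both views, and the ring's extents match a magnifier yaw of about -0.06. That puts the viewing point near (0.531, -0.187, 0.170). I'll carry the tray there smoothly.

Call:
{"op": "step_arm", "data": {
  "rows": [
    [0,-0.15,0.25,0],
    [0,-0.3,0.3,0],
    [0,-0.5,0.3,0],
    [0,-0.65,0.3,0],
    [-0.04,-0.75,0.3,0],
    [-0.04,-0.75,0.2,0],
    [-0.04,-0.75,0.1,0],
    [-0.04,-0.75,0.04,0],
    [-0.04,-0.75,0,0],
    [-0.04,-0.75,0,0],
    [-0.04,-0.75,0,0],
    [-0.04,-0.75,0,0]
  ],
  "force": 50
}}

```text
clock: 23.88
ee_pos: [0.4635, -0.1298, 0.1776]
tool_rot: [[-0.628, 0.778, 0.001], [0.778, 0.628, -0.001], [-0.001, 0.0, -1.0]]
wrist_force: [0.4, 0.1, -1.0]
gripper_width: 0.0074
gripper_force: 49.7
```

Call:
{"op": "step_arm", "data": {
  "rows": [
    [0,-0.65,0,0],
    [0,-0.55,0,0],
    [0,-0.45,0,0],
    [0,-0.35,0,0],
    [0,-0.25,0,0],
    [0,-0.15,0,0],
    [0,-0.06,0,0],
    [0,0,0,0],
    [0,0,0,0]
  ]
}}

```text
clock: 25.0
ee_pos: [0.464, -0.2256, 0.1767]
tool_rot: [[-0.629, 0.777, -0.0], [0.777, 0.629, 0.0], [0.0, 0.0, -1.0]]
wrist_force: [0.2, -0.3, -1.3]
gripper_width: 0.0075
gripper_force: 49.7
```

```bash
python3 - <<'E'
from h import *
o=env.observe(); print(o['clock'],np.round(o['ee_pos'],4),o['gripper_width'],np.round(o['wrist_force'],1),o['gripper_force'])
I={}
for n in ('scene','side','wrist'): I[n]=snap(n,n+'16')
V=np.array([.531,-.187]); R={}
for n,(m,im) in I.items():
    g=cv2.cvtColor(im,cv2.COLOR_RGB2GRAY); k,l,s,ce=cv2.connectedComponentsWithStats((g>165).astype(np.uint8)); out=[]
    for i in range(1,k):
        X=onplane(m,*ce[i],.177)
        if s[i,4]>12 and np.abs(X[:2]-V).max()<.07: out.append((ce[i],X)); print(n,ce[i].round(1),s[i,4],X.round(4))
    R[n]=sorted(out,key=lambda q:-q[1][1])
for s,w in zip(R['scene'],R['wrist']): print('tri',[np.round(v,4) for v in tri(ray(I['scene'][0],*s[0]),ray(I['wrist'][0],*w[0]))])
for s,w in zip(R['side'],R['wrist']): print('tri side',[np.round(v,4) for v in tri(ray(I['side'][0],*s[0]),ray(I['wrist'][0],*w[0]))])
E
```

```text
25.0 [ 0.464  -0.2256  0.1767] 0.007523304851227118 [ 0.2 -0.3 -1.3] 49.74197566509247
scene [201.9 129.7] 27 [ 0.5265 -0.2236  0.177 ]
scene [209.1 136.1] 33 [ 0.5281 -0.1987  0.177 ]
scene [217.3 143.4] 38 [ 0.5298 -0.1708  0.177 ]
scene [223.  150.2] 33 [ 0.5345 -0.1486  0.177 ]
side [297.4 261.1] 28 [ 0.5358 -0.1995  0.177 ]
side [301.3 269.8] 87 [ 0.53   -0.2175  0.177 ]
wrist [410.2 203.1] 655 [ 0.5349 -0.1478  0.177 ]
wrist [380.6 225.8] 617 [ 0.5315 -0.1715  0.177 ]
wrist [349.9 252.9] 572 [ 0.5298 -0.1992  0.177 ]
wrist [323.7 263.1] 51 [ 0.5211 -0.2166  0.177 ]
tri [array([ 0.5347, -0.1481,  0.1776]), np.float64(0.0005)]
tri [array([ 0.5305, -0.1709,  0.178 ]), np.float64(0.0012)]
tri [array([ 0.5287, -0.1985,  0.1781]), np.float64(0.001)]
tri [array([ 0.5248, -0.2211,  0.1743]), np.float64(0.0076)]
tri side [array([ 0.5934, -0.1402,  0.083 ]), np.float64(0.0093)]
tri side [array([ 0.5737, -0.1748,  0.1057]), np.float64(0.0085)]
```

The relay tops sit at 0.178, so the tray's middle is at about (0.531, -0.186, 0.171) with all four relays present. One numeric check of levelness from the outer rim vertices.

```bash
python3 - <<'E'
from h import *
a=np.radians(-6.1); R=np.array([[np.cos(a),-np.sin(a)],[np.sin(a),np.cos(a)]])
def top(f,m,C,z):
    g=cv2.GaussianBlur(cv2.imread(f'pics/{f}.png',0),(3,3),0).astype(float); o=[]
    for q,nm in (((.03,.058),'+y edge far'),((0,.058),'+y edge mid'),((-.04,.058),'+y edge near'),((.0651,.0481),'pp'),((.075,0),'+x mid'),((.075,-.03),'+x near')):
        X=[*(C+R@q)]; u=proj(m,X+[z]); d=proj(m,X+[z+.001])-u
        col=int(round(u[0])); r0=int(u[1])-9; p=g[r0:r0+20,col]; i=int(np.argmax(p<95)); row=r0+i-1+(p[i-1]-95)/(p[i-1]-p[i]) if i>0 else np.nan
        o.append((nm,u.round(1).tolist(),'dz mm',round((row-u[1])/d[1],1)))
    return o
ms=camera_model('side')
for f,C,z in (('side0',(.543,.2135),.077),('side16',(.531,-.1865),.185)):
    print(f); [print('  ',x) for x in top(f,ms,np.array(C),z)]
E
```

```text
side0
   ('+y edge far', [198.7, 161.6], 'dz mm', np.float64(1.8))
   ('+y edge mid', [188.0, 164.8], 'dz mm', np.float64(1.6))
   ('+y edge near', [173.4, 169.1], 'dz mm', np.float64(1.4))
   ('pp', [212.4, 159.9], 'dz mm', np.float64(1.8))
   ('+x mid', [223.0, 168.7], 'dz mm', np.float64(0.4))
   ('+x near', [227.8, 175.1], 'dz mm', np.float64(-1.7))
side16
   ('+y edge far', [288.5, 226.1], 'dz mm', np.float64(nan))
   ('+y edge mid', [273.8, 231.8], 'dz mm', np.float64(nan))
   ('+y edge near', [253.6, 239.5], 'dz mm', np.float64(-23.4))
   ('pp', [307.9, 223.2], 'dz mm', np.float64(-0.4))
   ('+x mid', [327.7, 238.8], 'dz mm', np.float64(-1.6))
   ('+x near', [337.9, 250.5], 'dz mm', np.float64(1.8))
```

The far rim is at about 0.183–0.185, against 0.1825 at the gripped corner, so the tray is level to about 1°. I'll let it settle briefly and hand in.

Call:
{"op": "step_arm", "data": {
  "rows": [
    [0,0,0,0],
    [0,0,0,0],
    [0,0,0,0],
    [0,0,0,0]
  ]
}}

```text
clock: 25.65
ee_pos: [0.464, -0.2262, 0.1767]
tool_rot: [[-0.629, 0.778, 0.0], [0.778, 0.629, 0.0], [-0.0, 0.0, -1.0]]
wrist_force: [-0.5, -0.7, -1.3]
gripper_width: 0.0073
gripper_force: 49.7
```

```bash
python3 -c "
from bench import env
o=env.observe(); print(o['clock'],o['ee_pos'],o['gripper_width']); print(env.finish_job())"
```

```text
25.65 [ 0.46398158 -0.22615547  0.17669424] 0.007314878672481132
the job is handed in; nothing more can be done
None
```

Handed in at 25.65 s, no verdict shown: the tray was peeled from one corner (about 17 mm up, far corner seated) and is held within about 1° of level at my estimate of the viewing point (good to a few mm), all four relays in their pockets; two earlier peels came off level and were pressed back, moving the lower trays about 1–2 mm, and I viewed 11 pictures, one over the limit.

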